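# Put coated plates to dry and right the reagent row

## Robot

A 6-joint arm with a two-finger parallel gripper is mounted at the origin on a cart in front of the work surface, level with it; the furniture and walls round the work are solid. World frame = base frame: x ahead of the robot, y to its left, z up, the work surface at z = 0. Lengths are in mm, angles in degrees, forces in N, time in s.
With the tool pointing down it reaches from about 300 to 850 mm from the base axis. Payload 4.2 kg.
Tool frame: the origin (TCP) lies midway between the tips of the shut fingers; the grasp point (between the pads) lies 19 mm behind it; z points along the fingers, y is the line along which they close (so a half turn about z gives the same grasp; the last joint's range is limited). The gripper opens to 91 mm and grips with 3 to 60 N. Pads are 32 mm wide; open, the fingers measure 118 mm over their backs; the gripper's body (76 mm by 178 mm) begins 60 mm behind the grasp point.
Start: joints at [-74.255, 18.312, 89.639, -0, 72.044, -1.146], TCP at [167.068, -550.21, 213.976] pointing down, gripper open.
Joint ranges: [-177.97, 177.97], [-48.28, 115.42], [12.27, 149.76], [-77.06, 257.06], [2.81, 150.46], [-146.56, 146.56]. Speed limits (degrees/s): [147.25, 147.25, 180, 180, 180, 180].

## Interface

Orientations are given as [roll, pitch, yaw] about the fixed x, y, z axes, in that order (R = Rz(yaw) Ry(pitch) Rx(roll)).
In Python, from workcell import env gives the robot as it stands.
- The arm moves only by the tool jog_arm, never from a script. Its argument "steps" is one flat list of numbers, 5 for each row, row after row: the closure, from 0 (fully open) to 1 (shut), then the shift along the tool's x, y, z in cm, then the turn about the tool's z in degrees. A call has 1 to 20 rows; each row is the pose to reach, as a shift and turn from the pose commanded when the call began, along the tool's axes at that moment; what a row does not reach only later rows make up. A row lasts 1/10 s, in which the tool goes at most 50 mm and 8.59 degrees, less where a joint would pass 70% of its speed; a pose out of reach is approached as far as the arm can. A call with a gripper value outside its range is refused whole. The fingers move at their own pace and stop on an object; "force" is the grip in N (left out, the last holds). Time passes only in rows, so rows that repeat a pose let the fingers close. It gives the time, the measured TCP pose, the force and the opening at its end, in the units of the state.
- env.state(): the state, without advancing time (a new reading comes with each control period).
- env.grab_frame(name): name is "scene" or "top" or "wrist"; returns the picture (420x560x3 uint8, red, green, blue); there is no depth.
- env.camera_params(name): a dict with "fx", "fy", "cx", "cy" (pixels), "R" (3x3) and "t" (3): a world point X has camera coordinates R X + t. Camera axes: x right, y down, z forward; pixel columns grow to the right and rows downward; lengths in mm; the calibration is good to about 2 mm. The wrist camera is an equidistant fisheye: a pixel r from the principal point sees the ray r / f radians off the axis. A picture is of the moment at which its call begins: read the wrist's pose just before it. camera_params takes no time and is no camera call; for the wrist camera it gives the pose at the moment of the call.
- env.job_done(): hands the job in, once; it reports no verdict.
The state is a dict: "time_s": time; "qpos": joint angles; "qvel": joint speeds; "effort": joint torques, N m; "ee_pos": TCP position; "ee_rot": TCP orientation; "force": force on the tool from outside, world axes, zero at the start; "torque": the same for the moment, N m; "gripper_width": finger opening in mm.
Only numpy, scipy, OpenCV 4.12 (cv2) and the standard library are available. Lean on these libraries where they do the work, as an engineer would, in place of code of your own. Each camera call takes 0.05 s, during which the arm holds its last target. There are 200 camera calls.

## Task

Finish up after plate coating: stand every toppled bottle upright again in the drip tray among its neighbours, and put the coated glass plates away to dry: swing the cover of the drying box open, lay each plate squarely in a bay of its own, coating up, and then shut the cover fully. Hold the plates by their edges only - nothing may ever touch the white coating - and leave the other things on the desk where they are.

Things in the scene. Friction and masses are not known exactly. Their poses are not given: they have to be found in the camera images.
- drying_box: white drying box, fixed, 135 (its x) by 330 (its y) by 45 mm high, walls and floor 5 mm; origin at the centre of its underside; its -x side faces the robot. Inside, two grey ribs (8 mm wide, at its x = -25 and +25 mm, tops 23 mm above the underside) run along its y and carry the plates in three bays in a row, 95 mm apart
- cover (a joint): hinge angle of the clear flat cover (138 x 330 x 5 mm, 0.18 kg) of the drying box: 0 shut, 1.57 upright, 1.9 its stop. The hinge axis runs along the box's y at the box's x = +69.5 mm, 46 mm above its underside; the cover lifts up and away from the robot. The hinge is stiff (0.25 Nm): the cover stays at any angle where it is left
- cover_bar (a point): middle of the cover's handle: a round steel bar 10 mm thick, 80 mm long along the box's y (70 mm free), carried by an arm at each end 40 mm in front of the cover's front edge, in the cover's plane. It moves with the cover: shut, it lies at the box's x = -108.5 mm, 50 mm above its underside, 178 mm from the hinge axis
- bay_1 (a point): centre of bay 1 of the drying box, at the height of the rib tops (where a plate's underside rests); axes those of the box. Grey lugs, 7 mm higher than the ribs, bound the bay: one at each end leaves 92 mm along x, four near the corners leave 62 mm along y; within 29 mm of the centre in x the long sides are free for fingers, down to the box's floor
- bay_2 (a point): centre of bay 2 of the drying box, at the height of the rib tops (where a plate's underside rests); axes those of the box. Grey lugs, 7 mm higher than the ribs, bound the bay: one at each end leaves 92 mm along x, four near the corners leave 62 mm along y; within 29 mm of the centre in x the long sides are free for fingers, down to the box's floor
- bay_3 (a point): centre of bay 3 of the drying box, at the height of the rib tops (where a plate's underside rests); axes those of the box. Grey lugs, 7 mm higher than the ribs, bound the bay: one at each end leaves 92 mm along x, four near the corners leave 62 mm along y; within 29 mm of the centre in x the long sides are free for fingers, down to the box's floor
- plate_1: glass plate 80 mm (its x) by 50 mm (its y) by 6 mm thick, 0.08 kg, with a white coating on its upper (+z) face; origin at the centre of its underside. At the start it lies flat on the desk (on a dark mat under 1 mm thick), coating up, with 20 mm or more free on each side. May be absent (None)
- plate_2: glass plate 80 mm (its x) by 50 mm (its y) by 6 mm thick, 0.08 kg, with a white coating on its upper (+z) face; origin at the centre of its underside. At the start it lies flat on the desk (on a dark mat under 1 mm thick), coating up, with 20 mm or more free on each side. May be absent (None)
- plate_3: glass plate 80 mm (its x) by 50 mm (its y) by 6 mm thick, 0.08 kg, with a white coating on its upper (+z) face; origin at the centre of its underside. At the start it lies flat on the desk (on a dark mat under 1 mm thick), coating up, with 20 mm or more free on each side. May be absent (None)
- coating_1: the white coating on plate 1: 68 x 38 mm, 1.5 mm thick, 6 mm inside the plate's edges all round; fixed to the plate; origin at the centre of its underside. Nothing may touch it
- coating_2: the white coating on plate 2: 68 x 38 mm, 1.5 mm thick, 6 mm inside the plate's edges all round; fixed to the plate; origin at the centre of its underside. Nothing may touch it
- coating_3: the white coating on plate 3: 68 x 38 mm, 1.5 mm thick, 6 mm inside the plate's edges all round; fixed to the plate; origin at the centre of its underside. Nothing may touch it
- drip_tray: flat steel drip tray, fixed, 110 mm (its x) by 460 mm (its y), floor 5 mm thick, rim 4 mm wide and 10 mm high; origin at the centre of its underside. The reagent bottles stand in it in one row along its y, about 120 mm apart
- bottle_a: small amber dropper bottle 72 mm high, body 28 mm across and 46 mm high, cap and bulb 18 mm across, 0.06 kg; origin at the centre of its foot, +z towards the bulb. Stands in the drip tray at the start
- bottle_b: small amber dropper bottle 72 mm high, body 28 mm across and 46 mm high, cap and bulb 18 mm across, 0.06 kg; origin at the centre of its foot, +z towards the bulb. Stands in the drip tray at the start
- bottle_c: amber dropper bottle 88 mm high, body 32 mm across and 60 mm high, cap and bulb 20 mm across, 0.06 kg; origin at the centre of its foot, +z towards the bulb. Lies toppled in the drip tray at the start, its axis roughly along the tray's y. May be absent (None)
- bottle_d: amber dropper bottle 88 mm high, body 32 mm across and 60 mm high, cap and bulb 20 mm across, 0.06 kg; origin at the centre of its foot, +z towards the bulb. Lies toppled in the drip tray at the start, its axis roughly along the tray's y. May be absent (None)
- petri: covered petri dish, 61 mm across, 14 mm high, a bystander; origin at the centre of its underside
- timer: white digital timer 66x64x16 mm, a bystander; origin at the centre of its underside
- marker: marker pen 135 mm long (its y), 16 mm thick, a bystander; origin under its centre
- notes: block of sticky notes 78x78x21 mm, a bystander; origin at the centre of its underside
Not all that is in view belongs to the job. What is shaped like the plate_1 but red is not meant.

How it is judged:
By the outcome, as a careful person would: the job done as asked, in the order asked, and still so for the second after the job is handed in, with the robot touching nothing.
Of plate_1, plate_2, plate_3 only 2 to 3 are there at a start; the rules pass over those that are not, and their reading is None.
Of bottle_c, bottle_d only 1 to 2 are there at a start; the rules pass over those that are not, and their reading is None.
At some moment in a run one of plate_1, plate_2, plate_3 may be knocked a few centimetres aside while the robot is not near it.
It also fails if it takes over 208 s, if anything falls off the work surface, if the arm or the gripper's body presses on something with over 40 N, if the wrist force passes 120 N, or if a joint passes its speed limit or range.

## Working session

There is one attempt and no reset: what is moved stays moved. The work goes in short steps, Python scripts to look and compute and a tool call to move; the robot and the scene stay as the last step left them, time stands still between calls to the robot, and variables do not carry over. Pictures are saved under pics/ and viewed, on a budget of 14 in all, crops included, one or two more only if the job needs it, and the job is handed in when it is done.

Besides the shell and the picture viewer there is one more tool, called after "Emit:" by a JSON object that holds its "op" and its "data". jog_arm: Moves the arm, as the interface text tells. Its arguments: {"type":"object","properties":{"steps":{"type":"array","items":{"type":"number"}},"force":{"type":"number"}},"required":["steps"]}

```bash
ls; mkdir -p pics; cat > h.py <<'E'
import numpy as np, cv2
from workcell import env
from scipy.spatial.transform import Rotation as Rn
def grab(n,f):
    p=env.camera_params(n); im=env.grab_frame(n)
    cv2.imwrite('pics/%s.png'%f, im[:,:,::-1]); np.save('pics/%s.npy'%f,np.array([p],dtype=object),allow_pickle=True); return im,p
def load(f): return cv2.imread('pics/%s.png'%f)[:,:,::-1], np.load('pics/%s.npy'%f,allow_pickle=True)[0]
def ray(p,u,v,fish=False):
    a=(u-p['cx'])/p['fx']; b=(v-p['cy'])/p['fy']
    if fish:
        r=np.hypot(a,b); s=np.sin(r)/r if r>1e-9 else 1; d=np.array([a*s,b*s,np.cos(r)])
    else: d=np.array([a,b,1.])
    R=np.array(p['R']); t=np.array(p['t']); return -R.T@t, R.T@d
def onz(p,u,v,z,fish=False):
    o,d=ray(p,u,v,fish); return o+d*(z-o[2])/d[2]
def proj(p,X,fish=False):
    c=np.array(p['R'])@np.array(X,float)+np.array(p['t'])
    if fish:
        r=np.arctan2(np.hypot(c[0],c[1]),c[2]); k=r/max(np.hypot(c[0],c[1]),1e-9); return p['cx']+p['fx']*c[0]*k,p['cy']+p['fy']*c[1]*k
    return p['cx']+p['fx']*c[0]/c[2],p['cy']+p['fy']*c[1]/c[2]
E
python3 - <<'E'
from h import *
a,p=grab('top','top0'); b,q=grab('scene','scene0'); w,r=grab('wrist','wrist0')
np.set_printoptions(precision=3,suppress=True)
for x in (p,q,r): print(x)
print(env.state())
E
```

```text
pics
{'fx': 480.8049651724782, 'fy': 480.8049651724782, 'cx': 276.09901891775803, 'cy': 200.30866777055525, 'R': array([[-0.02 , -1.   , -0.001],
       [-0.985,  0.02 , -0.173],
       [ 0.173, -0.002, -0.985]]), 't': array([ 158.133,  582.604, 1351.574])}
{'fx': 382.23231268818216, 'fy': 382.23231268818216, 'cx': 279.8696311540709, 'cy': 218.4884057491322, 'R': array([[-0.591, -0.806,  0.01 ],
       [-0.532,  0.381, -0.756],
       [ 0.606, -0.452, -0.654]]), 't': array([443.694, 287.401, 861.202])}
{'fx': 325.19226210127806, 'fy': 325.19226210127806, 'cx': 276.6269148998261, 'cy': 214.2643332671232, 'R': array([[ 0.29 , -0.957, -0.002],
       [-0.923, -0.281,  0.262],
       [-0.252, -0.074, -0.965]]), 't': array([-574.988,  -29.99 ,  392.303])}
{'time_s': 0.15, 'qpos': array([-74.255,  18.343,  89.689,  -0.001,  72.043,  -1.146]), 'qvel': array([ 0.035, -0.123, -0.153, -0.065,  0.059, -0.096]), 'effort': array([  0.   , -41.277, -23.216,   0.073,   0.043,  -0.   ]), 'ee_pos': array([ 166.96 , -549.842,  213.319]), 'ee_rot': array([-179.924,   -0.   ,   16.892]), 'force': array([-0.766, -0.874,  0.653]), 'torque': array([ 0.   , -0.058, -0.04 ]), 'gripper_width': 91.26031958142333}
```

View pics/top0.png

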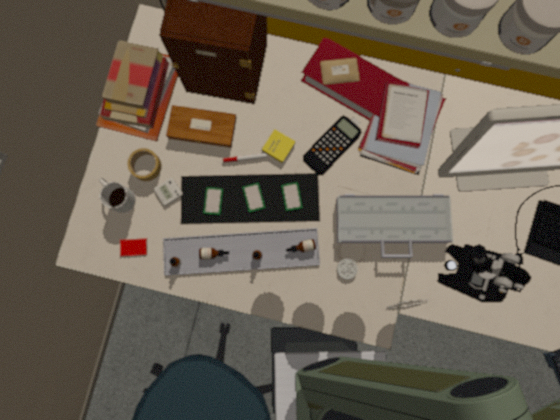

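View pics/scene0.png

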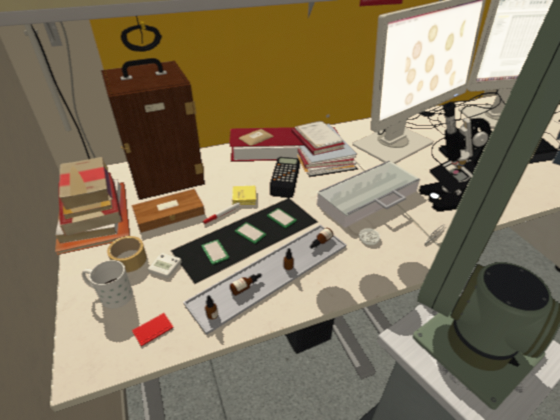

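Top view (up = +x, left = +y): three plates on the dark mat at (213,201), (253,197), (291,196). Toppled bottles at (212,254) and (301,246), standing ones at (175,262) and (257,255). The box is at (395,219) with its bar at (397,255). The red decoy is at (133,247).

```bash
python3 - <<'E'
from h import *
np.set_printoptions(precision=1,suppress=True)
im,p=load('top0')
hsv=cv2.cvtColor(im,cv2.COLOR_RGB2HSV)
g=((hsv[:,:,0]>40)&(hsv[:,:,0]<90)&(hsv[:,:,1]>60)).astype('uint8'); g[:170]=0;g[230:]=0;g[:,330:]=0;g[:,:180]=0
g=cv2.morphologyEx(g,cv2.MORPH_CLOSE,np.ones((5,5)))
for c in cv2.findContours(g,0,2)[0]:
    if cv2.contourArea(c)<100: continue
    (u,v),_,_=r=cv2.minAreaRect(c); b=cv2.boxPoints(r)
    B=np.array([onz(p,*x,7) for x in b]); e=[B[1]-B[0],B[2]-B[1]]; L=max(e,key=np.linalg.norm)
    print('plate',onz(p,u,v,7),[np.linalg.norm(x) for x in e],'long dir',np.degrees(np.arctan2(L[1],L[0])))
for n,q,z in [('c foot',(201,254),20),('c tip',(229,254),20),('d foot',(315,245),20),('d tip',(287,249),20),('a',(175,262),70),('b',(257,254),70),
 ('tray',(164,237),10),('tray',(319,230),10),('tray',(319,266),10),('tray',(165,276),10),
 ('box',(338,197),50),('box',(449,197),50),('box',(451,241),50),('box',(338,241),50),('bar',(384,256),50),('bar',(411,256),50),('red',(133,247),5)]:
    print(n,q,onz(p,*q,z))
x=cv2.resize(im[180:290,150:470],None,fx=2.5,fy=2.5,interpolation=2); x=np.clip(x*1.7,0,255).astype('uint8');cv2.imwrite('pics/c1.png',x[:,:,::-1])
E
```

```text
plate [601. 226.   7.] [np.float64(402.05107462776573), np.float64(133.14231172424104)] long dir -89.85724386995301
c foot (201, 254) [436.3 369.   20. ]
c tip (229, 254) [434.6 287.1  20. ]
d foot (315, 245) [455.7  34.6  20. ]
d tip (287, 249) [445.7 117.1  20. ]
a (175, 262) [412.  434.2  70. ]
b (257, 254) [429.7 203.2  70. ]
tray (164, 237) [489.4 480.6  10. ]
tray (319, 230) [500.8  20.4  10. ]
tray (319, 266) [394.8  24.2  10. ]
tray (165, 276) [375.  475.4  10. ]
box (338, 197) [592.  -34.9  50. ]
box (449, 197) [ 585.3 -359.1   50. ]
box (451, 241) [ 456.7 -354.2   50. ]
box (338, 241) [463.4 -29.4  50. ]
bar (384, 256) [ 417.8 -159.1   50. ]
bar (411, 256) [ 416.2 -236.3   50. ]
red (133, 247) [462.1 573.1   5. ]
```

View pics/c1.png

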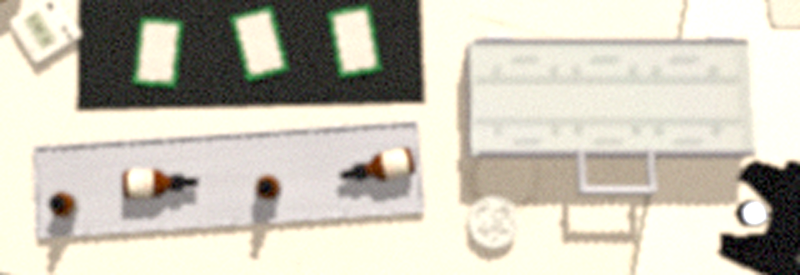

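Emit:
{"op": "jog_arm", "data": {"steps": [0.3, 47.8, -67, 0, -73, 0.3, 47.8, -67, 0, -73, 0.3, 47.8, -67, 0, -73, 0.3, 47.8, -67, 0, -73, 0.3, 47.8, -67, 0, -73, 0.3, 47.8, -67, 0, -73, 0.3, 47.8, -67, 0, -73, 0.3, 47.8, -67, 0, -73, 0.3, 47.8, -67, 0, -73, 0.3, 47.8, -67, 0, -73, 0.3, 47.8, -67, 0, -73, 0.3, 47.8, -67, 0, -73, 0.3, 47.8, -67, 0, -73, 0.3, 47.8, -67, 0, -73, 0.3, 47.8, -67, 0, -73, 0.3, 47.8, -67, 0, -73, 0.3, 47.8, -67, 0, -73, 0.3, 47.8, -67, 0, -73, 0.3, 47.8, -67, 0, -73, 0.3, 47.8, -67, 0, -73], "force": 3}}

```text
time_s: 2.15
ee_pos: [429.2, 228.6, 213.8]
ee_rot: [-180.0, 0.1, 89.8]
force: [-0.7, -0.1, -0.6]
gripper_width: 64.1
```

```bash
cat >> h.py <<'E'
def pose():
    s=env.state(); return np.array(s['ee_pos']), s['ee_rot'][2], s
def go(x,y,z,yaw=None):
    P,w,s=pose(); c,n=np.cos(np.radians(w)),np.sin(np.radians(w)); d=np.array([x,y,z])-P
    t=0 if yaw is None else -((yaw-w+180)%360-180)
    print('TCP',P.round(1),'yaw %.1f'%w,'-> jog cm [%.2f %.2f %.2f] turn %.1f'%((d[0]*c+d[1]*n)/10,(d[0]*n-d[1]*c)/10,-d[2]/10,t))
E
python3 - <<'E'
from h import *
im,p=grab('wrist','w1'); print(pose())
x=cv2.resize(im,None,fx=1.4,fy=1.4,interpolation=2); cv2.imwrite('pics/w1v.png',np.clip(x*1.5,0,255).astype('uint8')[:,:,::-1])
E
```

```text
(array([429.27575913, 228.50482416, 213.92874608]), np.float64(89.8152455428063), {'time_s': 2.2, 'qpos': array([ 2.66843684e+01,  1.03265796e+01,  1.00667045e+02, -2.00049460e-02,
        6.90414556e+01,  2.68762907e+01]), 'qvel': array([-0.18853533, -0.13235169, -0.29966337, -0.00838559, -0.16455954,
        0.12935906]), 'effort': array([ 3.19799865e-01, -3.26255822e+01, -2.27785581e+01,  9.33900196e-02,
       -1.04294476e-02, -2.33583298e-03]), 'ee_pos': array([429.27575913, 228.50482416, 213.92874608]), 'ee_rot': array([-1.79977151e+02,  3.25188993e-02,  8.98152455e+01]), 'force': array([-0.36579002,  0.45487551,  0.70951053]), 'torque': array([-0.02044032, -0.08555124,  0.03163788]), 'gripper_width': 63.94095043241328})
```

View pics/w1v.png

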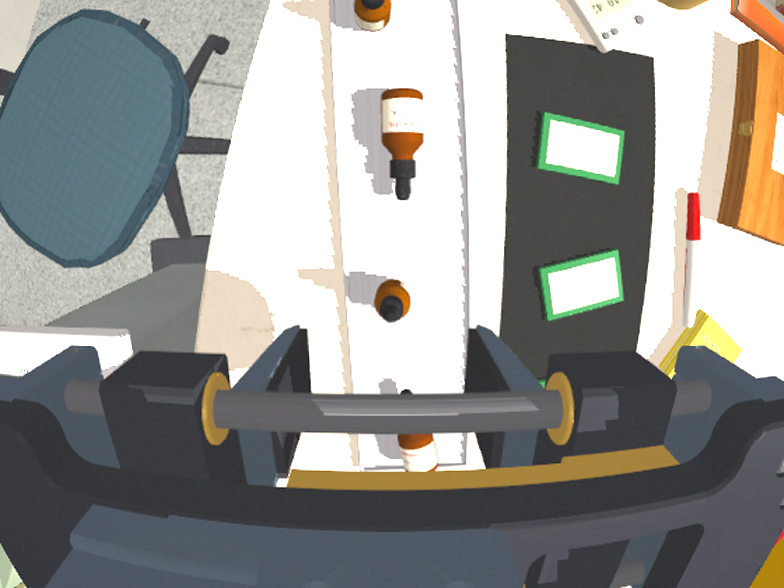

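```bash
cat >> h.py <<'E'
def plates(im,p,fish=True,z=7,roi=None):
    hsv=cv2.cvtColor(im,cv2.COLOR_RGB2HSV)
    g=((hsv[:,:,0]>45)&(hsv[:,:,0]<90)&(hsv[:,:,1]>100)&(hsv[:,:,2]>50)).astype('uint8')
    out=[]
    for c in cv2.findContours(g,cv2.RETR_EXTERNAL,2)[0]:
        if cv2.contourArea(c)<600: continue
        W=np.array([onz(p,*q[0],z,fish)[:2] for q in c]).astype('float32')
        (x,y),(a,b),t=cv2.minAreaRect(W); t=t if a>b else t+90
        t=(t+90)%180-90
        print('plate c(%.1f,%.1f) size %.1f x %.1f long-axis yaw %.1f'%(x,y,max(a,b),min(a,b),t)); out.append((x,y,t))
    return out
E
python3 - <<'E'
from h import *
np.set_printoptions(precision=1,suppress=True)
im,p=load('w1'); plates(im,p)
for n,q,z in [('c tip',(402,198),21),('c cap/bulb',(402,180),21),('c foot top',(402,90),37),('c L',(382,120),21),('c R',(424,120),21),('b top',(391,308),77),('a top',(374,3),77),('tray L',(333,200),10),('tray R',(463,200),10),('d tip',(406,392),21),('d foot',(419,470),21)]:
    print(n,onz(p,q[0]/1.4,q[1]/1.4,z,True))
E
```

```text
plate c(606.5,212.9) size 81.3 x 51.7 long-axis yaw 13.9
plate c(598.4,335.1) size 81.7 x 50.3 long-axis yaw -6.3
c tip [440.9 286.4  21. ]
c cap/bulb [440.9 300.8  21. ]
c foot top [440.6 370.6  37. ]
c L [425.2 349.1  21. ]
c R [458.3 349.3  21. ]
b top [431.6 211.7  77. ]
a top [420.7 427.3  77. ]
tray L [384.5 284.8  10. ]
tray R [491.7 284.8  10. ]
d tip [445.3 117.4  21. ]
d foot [459.3  30.3  21. ]
```

Emit:
{"op": "jog_arm", "data": {"steps": [0.35, 4.95, 1.2, 0, -0.2, 0.35, 4.95, 1.2, 4, -0.2, 0.35, 4.95, 1.2, 8, -0.2, 0.35, 4.95, 1.2, 12, -0.2, 0.35, 4.95, 1.2, 15, -0.2, 0.35, 4.95, 1.2, 17, -0.2, 0.35, 4.95, 1.2, 18.5, -0.2, 0.35, 4.95, 1.2, 19.5, -0.2, 0.35, 4.95, 1.2, 20.2, -0.2, 0.35, 4.95, 1.2, 20.4, -0.2, 0.35, 4.95, 1.2, 20.4, -0.2, 0.35, 4.95, 1.2, 20.4, -0.2]}}

```text
time_s: 3.4
ee_pos: [442.4, 279.4, 10.6]
ee_rot: [179.9, -0.0, 90.1]
force: [0.0, -0.1, 0.1]
gripper_width: 59.0
```

```bash
python3 - <<'E'
from h import *
im,p=grab('wrist','w2'); print(pose()[:2])
x=cv2.resize(im,None,fx=1.4,fy=1.4,interpolation=2)[:580]; cv2.imwrite('pics/w2v.png',np.clip(x*1.5,0,255).astype('uint8')[:,:,::-1])
E
```

```text
(array([442.32045718, 279.47434963,  10.59323872]), np.float64(90.09035726825061))
```

View pics/w2v.png

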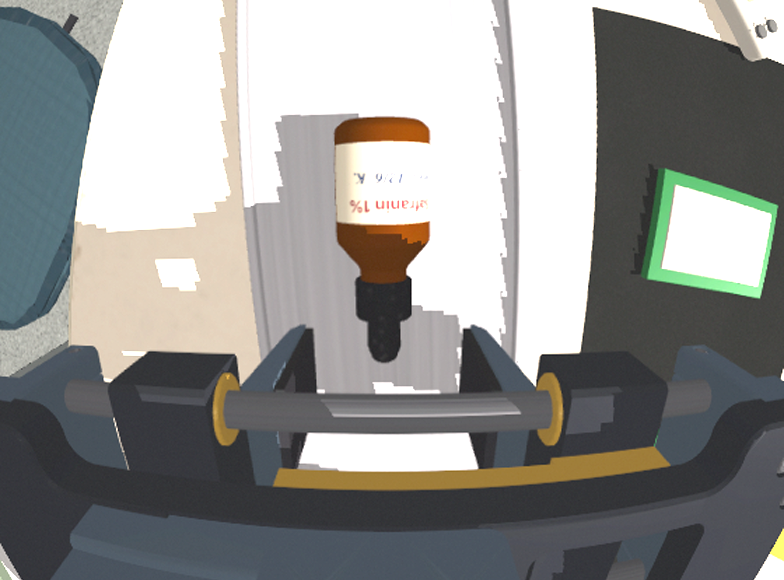

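Emit:
{"op": "jog_arm", "data": {"steps": [1, 0, 0, 0.1, 0, 1, 0, 0, 0.1, 0, 1, 0, 0, 0.1, 0, 1, 0, 0, 0.1, 0, 1, 0, 0, 0.1, 0, 1, 0, 0, 0.1, 0, 1, 0, 0, 0.1, 0, 1, 0, 0, 0.1, 0, 1, 0, 0, 0.1, 0, 1, 0, 0, 0.1, 0], "force": 3}}

```text
time_s: 4.45
ee_pos: [441.9, 279.2, 8.9]
ee_rot: [180.0, 0.0, 90.1]
force: [-0.3, 0.5, 0.6]
gripper_width: 12.6
```

Emit:
{"op": "jog_arm", "data": {"steps": [1, 0.15, 0, -0.6, 0, 1, 0.35, 0, -1.25, 0, 1, 0.6, 0, -1.9, 0, 1, 0.95, 0, -2.6, 0, 1, 1.35, 0, -3.2, 0, 1, 1.8, 0, -3.85, 0, 1, 2.3, 0, -4.4, 0, 1, 2.8, 0, -4.95, 0, 1, 3.4, 0, -5.4, 0, 1, 4.0, 0, -5.8, 0, 1, 4.6, 0, -6.15, 0, 1, 5.3, 0, -6.45, 0, 1, 5.9, 0, -6.6, 0, 1, 6.5, 0, -6.8, 0, 1, 6.5, 0, -6.8, 0]}}

```text
time_s: 5.95
ee_pos: [442.0, 345.1, 77.1]
ee_rot: [180.0, -0.0, 90.1]
force: [-0.8, 0.4, -0.3]
gripper_width: 0.6
```

```bash
python3 - <<'E'
from h import *
im,p=grab('wrist','w3'); print(pose()[:2]); b,_=grab('scene','s3')
x=im[100:420]; y=cv2.resize(b[200:340,160:380],(560,356),interpolation=2); cv2.imwrite('pics/w3v.png',np.clip(np.vstack([x*1.3,y[:280]*1.6]),0,255).astype('uint8')[:,:,::-1])
E
```

```text
(array([441.73819218, 344.58095063,  76.85337954]), np.float64(90.12736331655047))
```

View pics/w3v.png

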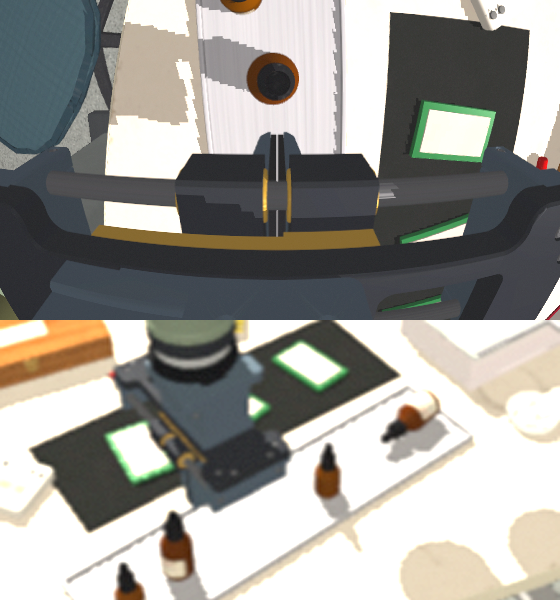

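Wrist view (top) and scene view (bottom): bottle c stands upright, with its cap at wrist pixel (273,182), close to bottle a at (241,103). The fingers are shut and empty in front of it.

```bash
python3 - <<'E'
from h import *
im,p=load('w3')
hsv=cv2.cvtColor(im,cv2.COLOR_RGB2HSV)
print('c tip',onz(p,273,182,92,True),'c body mid',onz(p,273,177,50,True),'a',onz(p,241,100,77,True)); go(442,318,77,90)
E
```

```text
c tip [440.17817277 391.68620911  92.        ] c body mid [439.71659788 387.84231613  50.        ] a [423.27610109 433.0626125   77.        ]
TCP [441.6 344.2  76.8] yaw 90.1 -> jog cm [-2.62 0.03 -0.02] turn 0.1
```

Emit:
{"op": "jog_arm", "data": {"steps": [0.5, 0, 0, -4, 0, 0.5, 0, 0, -4.5, 0, 0.5, 0, 0, -4.5, 0, 0.5, 2.5, -0.1, -4.5, 0, 0.5, 4.6, -0.1, -4.5, 0, 0.5, 4.6, -0.1, -3, 0, 0.5, 4.6, -0.1, -1, 0, 0.5, 4.6, -0.1, 0.3, 0, 0.5, 4.6, -0.1, 1, 0, 0.5, 4.6, -0.1, 1, 0, 1, 4.6, -0.1, 1, 0, 1, 4.6, -0.1, 1, 0, 1, 4.6, -0.1, 1, 0, 1, 4.6, -0.1, 1, 0, 1, 4.6, -0.1, 1, 0, 1, 4.6, -0.1, 1, 0, 1, 4.6, -0.1, 1, 0, 1, 4.6, -0.1, 1, 0], "force": 6}}

```text
time_s: 7.85
ee_pos: [440.9, 390.5, 67.4]
ee_rot: [180.0, -0.0, 90.1]
force: [-0.7, -0.7, 4.8]
gripper_width: 19.8
```

Emit:
{"op": "jog_arm", "data": {"steps": [1, 0, 0, -0.5, 0, 1, 0, 0, -1.2, 0, 1, -2, -0.1, -1.2, 0, 1, -4, -0.2, -1.2, 0, 1, -6, -0.3, -1.2, 0, 1, -7.2, -0.4, -1.2, 0, 1, -7.2, -0.4, -1.2, 0, 1, -7.2, -0.4, -0.7, 0, 1, -7.2, -0.4, -0.3, 0, 1, -7.2, -0.4, 0, 0, 1, -7.2, -0.4, 0, 0, 0.5, -7.2, -0.4, 0, 0, 0.5, -7.2, -0.4, 0, 0, 0.5, -7.2, -0.4, 0, 0, 0.5, -7.2, -0.4, 0, 0, 0.5, -7.2, -0.4, -3, 0, 0.5, -7.2, -0.4, -7, 0, 0.5, -7.2, -0.4, -11, 0, 0.5, -7.2, -0.4, -14, 0, 0.5, -7.2, -0.4, -14, 0]}}

```text
time_s: 9.85
ee_pos: [439.1, 319.8, 211.7]
ee_rot: [179.5, -0.3, 90.1]
force: [0.5, -0.7, -0.0]
gripper_width: 45.4
```

Emit:
{"op": "jog_arm", "data": {"steps": [0.5, -5, 0.2, 0, -4, 0.5, -10, 0.3, 0, -8.2, 0.5, -15, 0.5, 0, -8.2, 0.5, -19.7, 0.5, 0, -8.2, 0.5, -19.7, 0.5, 4, -8.2, 0.5, -19.7, 0.5, 8, -8.2, 0.5, -19.7, 0.5, 12, -8.2, 0.5, -19.7, 0.5, 15, -8.2, 0.5, -19.7, 0.5, 17, -8.2, 0.5, -19.7, 0.5, 18.5, -8.2, 0.5, -19.7, 0.5, 19.5, -8.2, 0.5, -19.7, 0.5, 20.2, -8.2, 0.5, -19.7, 0.5, 20.2, -8.2]}}

```text
time_s: 11.15
ee_pos: [442.4, 121.3, 5.4]
ee_rot: [180.0, 0.0, 98.3]
force: [-0.1, -1.0, 0.2]
gripper_width: 45.9
```

Emit:
{"op": "jog_arm", "data": {"steps": [0.5, 0, 0, 0, 0, 1, 0, 0, 0, 0, 1, 0, 0, 0, 0, 1, 0, 0, 0, 0, 1, 0, 0, 0, 0, 1, 0, 0, 0, 0, 1, 0, 0, 0, 0, 1, 0, 0, 0, 0, 1, 0, 0, 0, 0, 1, 0, 0, 0, 0], "force": 3}}

```text
time_s: 12.15
ee_pos: [442.3, 121.3, 5.3]
ee_rot: [180.0, 0.0, 98.3]
force: [-1.8, 0.4, 5.3]
gripper_width: 16.6
```

Emit:
{"op": "jog_arm", "data": {"steps": [1, 0, 0, -0.3, 0, 1, 0, 0, -0.3, 0, 1, -0.15, 0, -0.8, 0, 1, -0.35, 0, -1.45, 0, 1, -0.6, 0, -2.1, 0, 1, -0.95, 0, -2.8, 0, 1, -1.35, 0, -3.4, 0, 1, -1.8, 0, -4.05, 0, 1, -2.2, 0, -4.6, 0, 1, -2.2, 0, -4.6, 0]}}

```text
time_s: 13.15
ee_pos: [446.0, 99.1, 51.8]
ee_rot: [179.9, -0.0, 98.2]
force: [-0.3, -0.5, 0.8]
gripper_width: 15.0
```

```bash
python3 - <<'E'
from h import *
im,p=grab('scene','s4'); q,_=grab('top','t4')
x=cv2.resize(im[200:290,250:390],(560,360),interpolation=2); y=cv2.resize(q[220:290,200:340],(560,280),interpolation=2); cv2.imwrite('pics/s4v.png',np.clip(np.vstack([x,y])[:600]*1.6,0,255).astype('uint8')[:,:,::-1])
E
```

```text
(no output)
```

View pics/s4v.png

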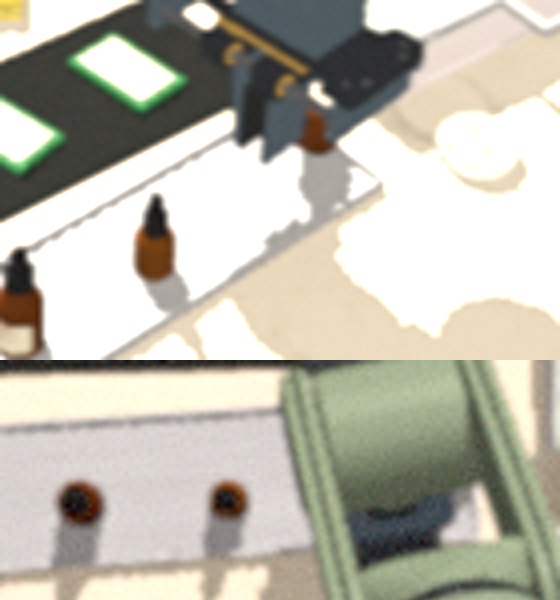

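Emit:
{"op": "jog_arm", "data": {"steps": [1, 0, 0, -0.4, 0, 1, 0, 0, -0.8, 0, 1, -0.2, 0, -1.2, 0, 1, -0.5, 0, -1.5, 0, 1, -0.8, 0, -1.8, 0, 1, -1.1, 0, -2.1, 0, 1, -1.1, 0, -2.1, 0]}}

```text
time_s: 13.95
ee_pos: [447.3, 88.2, 72.4]
ee_rot: [179.9, 0.0, 98.3]
force: [0.2, 0.6, -0.3]
gripper_width: 0.5
```

```bash
python3 - <<'E'
from h import *
im,p=grab('scene','s5')
x=cv2.resize(im[200:290,270:380],(660,540),interpolation=2); cv2.imwrite('pics/s5v.png',np.clip(x*1.,0,255).astype('uint8')[:,:,::-1])
E
```

```text
(no output)
```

View pics/s5v.png

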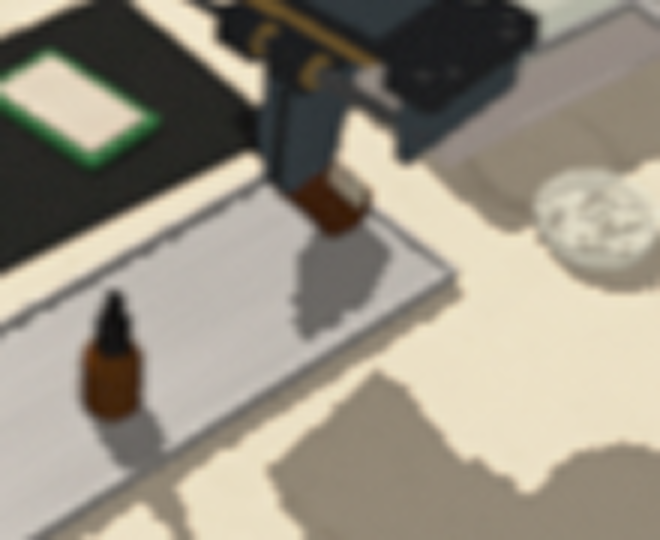

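Emit:
{"op": "jog_arm", "data": {"steps": [0.5, 0, 0, -4, 0, 0.5, 0, 0, -8, 0, 0.5, -3, 0, -12, 0, 0.5, -7, 0, -14, 0, 0.5, -9, 0, -14, 0, 0.5, -9, 0, -14, 0, 0.5, -9, 0, -14, 0]}}

```text
time_s: 14.7
ee_pos: [459.4, -0.3, 211.4]
ee_rot: [-179.9, -0.0, 98.2]
force: [0.2, 0.1, -0.0]
gripper_width: 45.2
```

```bash
python3 - <<'E'
from h import *
im,p=grab('wrist','w6')
x=cv2.resize(im[:300],None,fx=1.4,fy=1.4,interpolation=2); cv2.imwrite('pics/w6v.png',x[:,:,::-1]); print(pose()[:2])
E
```

```text
(array([4.59234154e+02, 1.31852785e-01, 2.11258251e+02]), np.float64(98.28582571788137))
```

View pics/w6v.png

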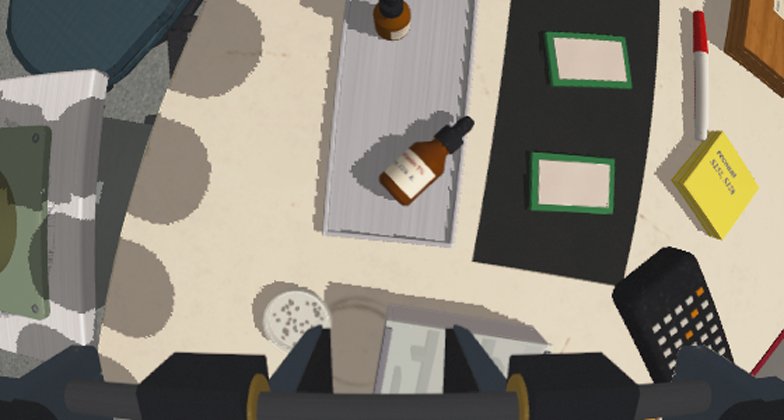

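Wrist view: bottle d lies diagonally, foot near (393,190) and bulb tip near (468,122) by the tray's +x rim. Both plates and bottle b are unmoved.

```bash
python3 - <<'E'
from h import *
np.set_printoptions(precision=1,suppress=True)
im,p=load('w6'); f=lambda u,v,z=21: onz(p,u/1.4,v/1.4,z,True)
T=f(468,122); C=f(451,137); S1=f(380,189);S2=f(414,205); F=(S1+S2)/2
print(T,C,S1,S2,F,np.linalg.norm(S1-S2),np.linalg.norm(T-F)); d=(T-F)[:2];d/=np.linalg.norm(d); print('axis',np.degrees(np.arctan2(d[1],d[0])))
P=T[:2]+d*5; print('grip',P); go(P[0],P[1],12,np.degrees(np.arctan2(d[1],d[0])))
for n,q,z in [('rimR',(464,122),10),('rimR',(450,243),10),('rimL',(324,235),10),('b',(390,8),77),('petri',(297,318),14),('box c',(388,308),50)]: print(n,f(*q,z))
plates(im,p)
E
```

```text
[504.9 127.9  21. ] [493.3 113.4  21. ] [443.9  63.6  21. ] [472.4  54.9  21. ] [458.2  59.2  21. ] 29.74080773586067 83.12015886407778
axis 55.79333902250265
grip [507.7 132.1]
TCP [459.2   0.1 211.3] yaw 98.3 -> jog cm [12.36 6.70 19.93] turn 42.5
rimR [503.3 129.   10. ]
rimR [507.5  27.7  10. ]
rimL [403.1  19.5  10. ]
b [433.2 192.1  77. ]
petri [388.1 -54.2  14. ]
box c [462.9 -23.7  50. ]
plate c(606.8,97.4) size 81.6 x 50.5 long-axis yaw 9.0
plate c(606.7,211.8) size 81.8 x 50.9 long-axis yaw 13.9
```

Emit:
{"op": "jog_arm", "data": {"steps": [0.5, 4, 2, 0, 8.5, 0.5, 8, 4, 0, 17, 0.5, 12.25, 6.6, 0, 25.5, 0.5, 12.25, 6.6, 0, 34, 0.5, 12.25, 6.6, 0, 42.5, 0.5, 12.25, 6.6, 4, 42.5, 0.5, 12.25, 6.6, 8, 42.5, 0.5, 12.25, 6.6, 12, 42.5, 0.5, 12.25, 6.6, 15, 42.5, 0.5, 12.25, 6.6, 17, 42.5, 0.5, 12.25, 6.6, 18.5, 42.5, 0.5, 12.25, 6.6, 19.3, 42.5, 0.5, 12.25, 6.6, 19.75, 42.5, 0.5, 12.25, 6.6, 19.75, 42.5, 0.5, 12.25, 6.6, 19.75, 42.5]}}

```text
time_s: 16.25
ee_pos: [507.9, 130.6, 15.0]
ee_rot: [180.0, -0.0, 55.8]
force: [0.8, 0.1, 0.5]
gripper_width: 45.8
```

Emit:
{"op": "jog_arm", "data": {"steps": [1, 0, 0, 0, 0, 1, 0, 0, 0, 0, 1, 0, 0, 0, 0, 1, 0, 0, 0, 0, 1, 0, 0, 0, 0, 1, 0, 0, 0, 0, 1, 0, 0, 0, 0, 1, 0, 0, 0, 0, 1, 0, 0, 0, 0], "force": 4}}

```text
time_s: 17.15
ee_pos: [507.6, 130.3, 14.4]
ee_rot: [180.0, -0.0, 55.8]
force: [-0.3, 0.6, -0.1]
gripper_width: 17.5
```

Emit:
{"op": "jog_arm", "data": {"steps": [1, -0.15, 0, -0.6, 0, 1, -0.33, 0, -1.2, 0, 1, -0.6, 0, -1.85, 0, 1, -0.93, 0, -2.5, 0, 1, -1.3, 0, -3.1, 0, 1, -1.75, 0, -3.65, 0, 1, -2.2, 0, -4.2, 0, 1, -2.75, 0, -4.65, 0, 1, -3.3, 0, -5.1, 0, 1, -3.9, 0, -5.5, 0, 1, -4.5, 0, -5.8, 0, 1, -5.2, 0, -6.1, 0, 1, -5.8, 0, -6.3, 0, 1, -6.4, 0, -6.5, 0, 1, -6.4, 0, -6.5, 0]}}

```text
time_s: 18.65
ee_pos: [471.1, 76.8, 79.6]
ee_rot: [180.0, 0.0, 55.8]
force: [0.4, -0.6, -0.0]
gripper_width: 0.4
```

```bash
python3 - <<'E'
from h import *
im,p=grab('scene','s7')
x=cv2.resize(im[190:290,270:380],(660,600),interpolation=2); cv2.imwrite('pics/s7v.png',x[:,:,::-1]); print(pose()[:2])
E
```

```text
(array([471.40976327,  77.04165279,  79.53949326]), np.float64(55.7565342590725))
```

View pics/s7v.png

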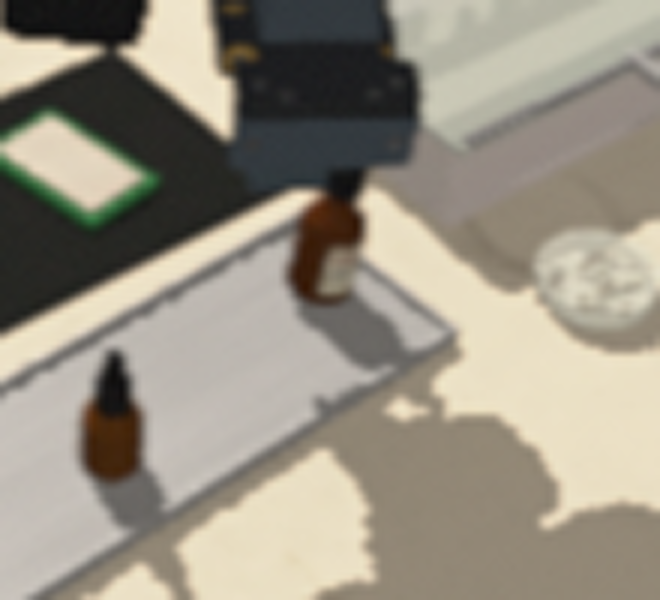

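```bash
python3 - <<'E'
from h import *
np.set_printoptions(precision=1,suppress=True)
im,p=load('s7')
f=lambda u,v,z: onz(p,270+u/6,190+v/6,z)
print('foot',f(322,290,8),'top if',f(345,185,78),f(345,185,70),'b foot',f(112,470,6),'b tip',f(114,355,77))
# expected tip px for upright at foot
F=f(322,284,8); print([((proj(p,[F[0],F[1],z])[0]-270)*6,(proj(p,[F[0],F[1],z])[1]-190)*6) for z in (5,65,78)])
E
```

```text
foot [460.   55.4   8. ] top if [455.2  53.4  78. ] [461.6  46.7  70. ] b foot [428.7 206.8   6. ] b tip [430.7 206.4  77. ]
[(np.float64(321.4760922063937), np.float64(288.4671917951374)), (np.float64(332.3176141550763), np.float64(196.02505123715554)), (np.float64(334.77176763504315), np.float64(175.09928066547502))]
```

Emit:
{"op": "jog_arm", "data": {"steps": [1, 0.3, 0, 0, 0, 1, 0.3, 0, -2, 0, 1, 0.3, 0, -5, 0, 1, 0.3, 0, -9, 0, 1, 0.3, 0, -13, 0, 1, -4, 0, -13, 0, 1, -9, 0, -13, 0, 1, -9, 0, -13, 0, 1, -9, 0, -13, 0]}}

```text
time_s: 19.6
ee_pos: [421.0, 2.6, 209.7]
ee_rot: [180.0, -0.1, 55.7]
force: [0.0, -0.1, 0.0]
gripper_width: 0.4
```

```bash
python3 - <<'E'
from h import *
im,p=grab('wrist','w8')
x=im[:300]; b,q=grab('scene','s8'); y=cv2.resize(b[190:290,270:380],(330,300),interpolation=2)
c=np.zeros((300,230,3),'uint8'); z=cv2.resize(b[170:370,150:420],(560,415))[:300]
cv2.imwrite('pics/w8v.png',np.vstack([x,z])[:,:,::-1]); print(pose()[:2])
E
```

```text
(array([421.75750643,   3.51240446, 209.47720371]), np.float64(55.81838752135581))
```

View pics/w8v.png

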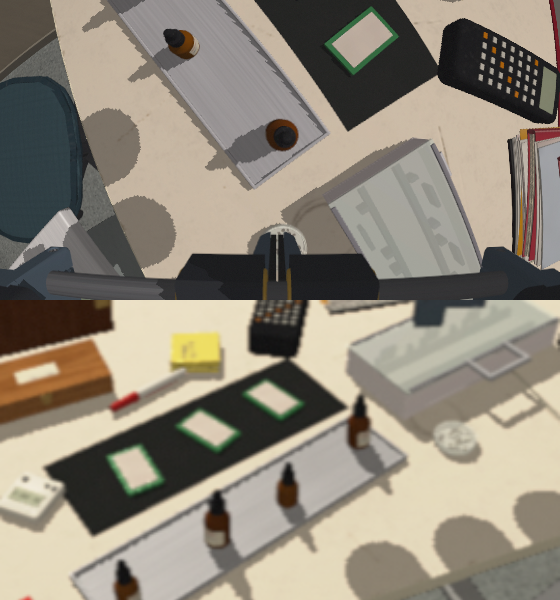

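All four bottles stand upright: in the scene half from left to right, a, c, b and d. Bottle d is near the tray end at wrist (284,134), so I'll move it back into the row.

```bash
python3 - <<'E'
from h import *
np.set_printoptions(precision=1,suppress=True)
im,p=load('w8'); s,q=load('s8')
print('tip wrist',onz(p,285,133,90,True)); k=270/560
print('tip scene',onz(q,150+359*k,170+400*k,93),'foot',onz(q,150+361*k,170+443*k,8))
T=onz(p,285,133,90,True); go(T[0],T[1],70,90); 
for n,px in [('boxcorner far',(431,140)),('near',(329,206))]: print(n,onz(p,*px,50,True))
E
```

```text
tip wrist [466.5  54.9  90. ]
tip scene [139.5 347.   93. ] foot [134.8 339.1   8. ]
TCP [421.8   3.5 209.5] yaw 55.8 -> jog cm [6.76 0.81 13.95] turn -34.2
boxcorner far [598.6 -37.2  50. ]
near [463.  -35.3  50. ]
```

Emit:
{"op": "jog_arm", "data": {"steps": [0.45, 3, 0.4, 0, -8.5, 0.45, 6.76, 0.8, 0, -17, 0.45, 6.76, 0.8, 0, -25.5, 0.45, 6.76, 0.8, 3, -34.2, 0.45, 6.76, 0.8, 7, -34.2, 0.45, 6.76, 0.8, 10, -34.2, 0.45, 6.76, 0.8, 12.5, -34.2, 0.45, 6.76, 0.8, 13.8, -34.2, 0.45, 6.76, 0.8, 14, -34.2, 0.45, 6.76, 0.8, 14, -34.2, 1, 6.76, 0.8, 14, -34.2, 1, 6.76, 0.8, 14, -34.2, 1, 6.76, 0.8, 14, -34.2, 1, 6.76, 0.8, 14, -34.2, 1, 6.76, 0.8, 14, -34.2, 1, 6.76, 0.8, 14, -34.2, 1, 6.76, 0.8, 14, -34.2, 1, 6.76, 0.8, 14, -34.2], "force": 6}}

```text
time_s: 21.5
ee_pos: [465.8, 54.3, 69.7]
ee_rot: [180.0, 0.0, 90.0]
force: [0.1, 1.5, 2.9]
gripper_width: 19.2
```

Emit:
{"op": "jog_arm", "data": {"steps": [1, 0, 0, -0.5, 0, 1, 0, 0, -1.3, 0, 1, 1, -0.9, -1.3, 0, 1, 2, -1.8, -1.3, 0, 1, 3.1, -2.7, -1.3, 0, 1, 3.1, -2.7, -1.3, 0, 1, 3.1, -2.7, -0.7, 0, 1, 3.1, -2.7, -0.3, 0, 1, 3.1, -2.7, 0, 0, 1, 3.1, -2.7, 0.1, 0, 0.5, 3.1, -2.7, 0.1, 0, 0.5, 3.1, -2.7, 0.1, 0, 0.5, 3.1, -2.7, 0.1, 0, 0.5, 3.1, -2.7, 0.1, 0, 0.5, 3.1, -2.7, -3, 0, 0.5, 3.1, -2.7, -7, 0, 0.5, 3.1, -2.7, -11, 0, 0.5, 3.1, -2.7, -14, 0, 0.5, 3.1, -2.7, -14, 0]}}

```text
time_s: 23.4
ee_pos: [441.2, 85.8, 213.6]
ee_rot: [179.5, -0.1, 90.0]
force: [-0.4, -0.5, -0.5]
gripper_width: 45.7
```

Emit:
{"op": "jog_arm", "data": {"steps": [0.5, -5, -0.4, 0, 1.2, 0.5, -10, -0.8, 0, 1.2, 0.5, -15, -1.2, 0, 1.2, 0.5, -20, -1.6, 0, 1.2, 0.5, -24.5, -2, 0, 1.2, 0.5, -28.2, -2.4, 0, 1.2, 0.5, -28.2, -2.4, 4, 1.2, 0.5, -28.2, -2.4, 8, 1.2, 0.5, -28.2, -2.4, 12, 1.2, 0.5, -28.2, -2.4, 15, 1.2, 0.5, -28.2, -2.4, 16.5, 1.2, 0.5, -28.2, -2.4, 17.5, 1.2, 0.5, -28.2, -2.4, 17.5, 1.2, 1, -28.2, -2.4, 17.5, 1.2, 1, -28.2, -2.4, 17.5, 1.2, 1, -28.2, -2.4, 17.5, 1.2, 1, -28.2, -2.4, 17.5, 1.2, 1, -28.2, -2.4, 17.5, 1.2, 1, -28.2, -2.4, 17.5, 1.2, 1, -28.2, -2.4, 17.5, 1.2], "force": 8}}

```text
time_s: 25.4
ee_pos: [418.8, -197.1, 35.7]
ee_rot: [179.5, 0.1, 88.7]
force: [9.4, 4.1, -1.3]
gripper_width: 9.7
```

Emit:
{"op": "jog_arm", "data": {"steps": [1, 0, 0, 0, 0, 1, 0, 0, 0, 0, 1, 0, 0, 0, 0]}}

```text
time_s: 25.7
ee_pos: [418.8, -197.1, 35.7]
ee_rot: [179.5, 0.1, 88.7]
force: [8.8, 3.9, -2.0]
gripper_width: 9.4
```

Emit:
{"op": "jog_arm", "data": {"steps": [1, 0, 0.02, -0.5, 0, 1, 0, 0.07, -1.15, 0, 1, 0, 0.15, -1.9, 0, 1, 0, 0.27, -2.69, 0, 1, 0, 0.43, -3.45, 0, 1, 0, 0.61, -4.21, 0, 1, 0, 0.83, -4.95, 0, 1, 0, 1.07, -5.69, 0, 1, 0, 1.67, -7.12, 0, 1, 0, 2.38, -8.5, 0, 1, 0, 3.22, -9.81, 0, 1, 0, 4.16, -11.04, 0, 1, 0, 5.21, -12.19, 0, 1, 0, 6.36, -13.24, 0, 1, 0, 6.36, -13.24, 0]}}

```text
time_s: 27.2
ee_pos: [481.6, -198.4, 167.8]
ee_rot: [179.6, 0.1, 88.8]
force: [5.2, -1.6, -5.6]
gripper_width: 9.8
```

Emit:
{"op": "jog_arm", "data": {"steps": [1, 0, 0.6, -0.48, 0, 1, 0, 1.23, -0.94, 0, 1, 0, 2.54, -1.78, 0, 1, 0, 3.92, -2.49, 0, 1, 0, 5.35, -3.09, 0, 1, 0, 6.83, -3.55, 0, 1, 0, 8.35, -3.89, 0, 1, 0, 9.89, -4.09, 0, 1, 0, 11.44, -4.16, 0, 1, 0, 12.99, -4.09, 0, 1, 0, 14.53, -3.89, 0, 1, 0, 15.2, -3.75, 0, 1, 0, 15.2, -3.75, 0, 1, 0, 15.2, -3.75, 0]}}

```text
time_s: 28.6
ee_pos: [631.0, -201.5, 205.6]
ee_rot: [179.8, 0.1, 88.8]
force: [2.7, -1.3, 4.8]
gripper_width: 9.8
```

Emit:
{"op": "jog_arm", "data": {"steps": [0.4, 0, 0, 0, 0, 0.4, 0, 0, 0, 0, 0.4, 0, 0, 0, 0, 0.4, 0, 0, 0, 0, 0.4, 0, 0, -3, 0, 0.4, 0, 0, -7, 0, 0.4, 0, -4, -7, 0, 0.4, 0, -8, -7, 8.5, 0.4, 0, -12, -7, 17, 0.4, 0, -16, -7, 25.5, 0.4, 0, -20, -5, 34, 0.4, 0, -20, -3, 42.5, 0.4, 0, -20, -1, 51, 0.4, 0, -20, -1, 59.5, 0.4, 0, -20, -1, 68, 0.4, 0, -20, -1, 76.5, 0.4, 0, -20, -1, 85, 0.4, 0, -20, -1, 88.8, 0.4, 0, -20, -1, 88.8, 0.4, 0, -20, -1, 88.8]}}

```text
time_s: 30.6
ee_pos: [429.9, -196.9, 214.3]
ee_rot: [-180.0, 0.0, 0.1]
force: [0.4, 0.2, -0.3]
gripper_width: 54.2
```

```bash
python3 - <<'E'
from h import *
im,p=grab('wrist','w9')
x=cv2.resize(im[:330],None,fx=1.4,fy=1.4,interpolation=2); cv2.imwrite('pics/w9v.png',np.clip(x*1.1,0,255).astype('uint8')[:,:,::-1]); print(pose()[:2])
E
```

```text
(array([ 429.95079465, -196.90727889,  214.29300129]), np.float64(0.06552905181110973))
```

View pics/w9v.png

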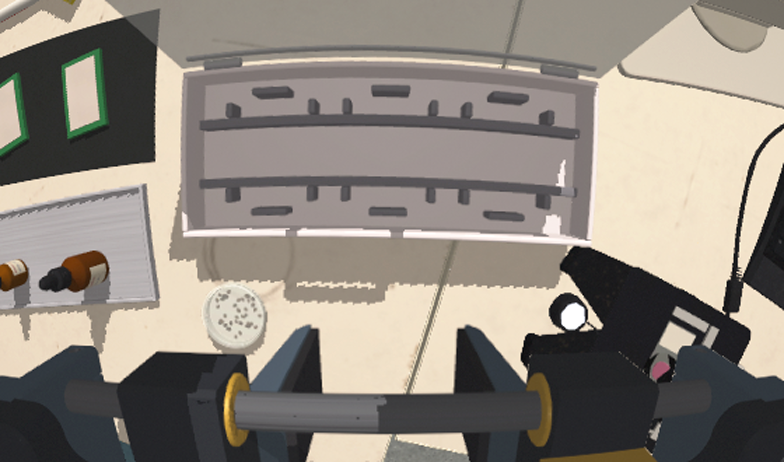

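Box open: its end-lugs are at (273,92)/(272,211), (390,90)/(388,211) and (508,97)/(504,215). The bays are clear.

```bash
python3 - <<'E'
from h import *
np.set_printoptions(precision=1,suppress=True)
im,p=load('w9'); f=lambda u,v,z: onz(p,u/1.4,v/1.4,z,True)
for a,b in [((273,92),(272,211)),((390,90),(388,211)),((508,97),(504,215))]:
    A,B=f(*a,30),f(*b,30); print(A,B,'mid',(A+B)/2,np.linalg.norm(A-B))
# corner lugs tops per bay
for q in [(233,108),(313,103),(347,103),(433,105),(466,108),(547,115),(233,192),(312,190),(346,189),(431,193),(463,195),(542,200)]: print(q,f(*q,30))
for q in [(184,74),(595,86),(590,238),(183,234)]: print('rim',q,f(*q,45))
for F in [(440,85),(430,206)]: print('expect upright px',[np.array(proj(p,[*F,z],True))*1.4 for z in (5,93)])
plates(im,p)
E
```

```text
[ 576.2 -107.8   30. ] [ 480.3 -105.9   30. ] mid [ 528.2 -106.9   30. ] 95.96873290141848
[ 574.4 -199.7   30. ] [ 478.8 -198.2   30. ] mid [ 526.6 -199.    30. ] 95.60444167950679
[ 572.6 -292.6   30. ] [ 477.3 -290.7   30. ] mid [ 524.9 -291.7   30. ] 95.37203939189057
(233, 108) [565.8 -74.4  30. ]
(313, 103) [ 565.2 -140.    30. ]
(347, 103) [ 564.3 -166.6   30. ]
(433, 105) [ 562.8 -232.9   30. ]
(466, 108) [ 561.4 -258.7   30. ]
(547, 115) [ 560.5 -325.4   30. ]
(233, 192) [497.  -73.4  30. ]
(312, 190) [ 496.  -138.8   30. ]
(346, 189) [ 496.3 -165.6   30. ]
(431, 193) [ 493.2 -231.7   30. ]
(463, 195) [ 492.2 -256.9   30. ]
(542, 200) [ 490.7 -322.5   30. ]
rim (184, 74) [596.2 -36.8  45. ]
rim (595, 86) [ 586.8 -362.    45. ]
rim (590, 238) [ 463. -361.   45.]
rim (183, 234) [466.  -33.1  45. ]
expect upright px [array([ 99.4, 260.5]), array([ 43.2, 281. ])]
expect upright px [array([ 20.7, 273.5]), array([-35.1, 293.6])]
plate c(607.4,95.9) size 81.2 x 53.5 long-axis yaw 8.7
```

Emit:
{"op": "jog_arm", "data": {"steps": [0.36, 0, -5, 0, 0, 0.36, 0, -10, 0, -4, 0.36, 0, -15, 0, -8.9, 0.36, 3, -19, 0, -8.9, 0.36, 6, -23, 0, -8.9, 0.36, 8, -27, 0, -8.9, 0.36, 8, -29.4, 0, -8.9, 0.36, 8, -29.4, 0, -8.9, 0.36, 8, -29.4, 0, -8.9], "force": 12}}

```text
time_s: 31.55
ee_pos: [509.8, 96.9, 214.0]
ee_rot: [180.0, 0.1, 9.0]
force: [-0.7, -0.7, -0.9]
gripper_width: 58.3
```

```bash
python3 - <<'E'
from h import *
im,p=grab('wrist','w10'); r=plates(im,p); print(env.state()['gripper_width'])
for x,y,t in r: go(x,y,2,t)
E
```

```text
plate c(607.8,97.6) size 78.9 x 49.8 long-axis yaw 9.2
plate c(607.6,212.2) size 80.6 x 51.1 long-axis yaw 14.0
plate c(638.6,361.4) size 80.1 x 53.0 long-axis yaw -6.2
58.06255126990205
TCP [509.8  96.3 214.2] yaw 8.9 -> jog cm [9.70 1.39 21.22] turn -0.3
TCP [509.8  96.3 214.2] yaw 8.9 -> jog cm [11.46 -9.94 21.22] turn -5.1
TCP [509.8  96.3 214.2] yaw 8.9 -> jog cm [16.83 -24.20 21.22] turn 15.2
```

Emit:
{"op": "jog_arm", "data": {"steps": [0.33, 4.8, 0.7, 0, -0.3, 0.33, 9.7, 1.4, 0, -0.3, 0.33, 9.7, 1.4, 4, -0.3, 0.33, 9.7, 1.4, 8, -0.3, 0.33, 9.7, 1.4, 12, -0.3, 0.33, 9.7, 1.4, 15.5, -0.3, 0.33, 9.7, 1.4, 18, -0.3, 0.33, 9.7, 1.4, 19.5, -0.3, 0.33, 9.7, 1.4, 20.5, -0.3, 0.33, 9.7, 1.4, 21, -0.3, 0.33, 9.7, 1.4, 21.15, -0.3, 0.33, 9.7, 1.4, 21.15, -0.3, 0.33, 9.7, 1.4, 21.15, -0.3]}}

```text
time_s: 32.9
ee_pos: [608.8, 98.1, 3.8]
ee_rot: [180.0, -0.1, 9.2]
force: [0.5, -0.1, -0.8]
gripper_width: 61.5
```

Emit:
{"op": "jog_arm", "data": {"steps": [0.6, 0, 0, 0, 0, 0.6, 0, 0, 0, 0, 0.6, 0, 0, 0, 0, 0.6, 0, 0, 0, 0, 0.6, 0, 0, 0, 0, 0.6, 0, 0, 0, 0]}}

```text
time_s: 33.5
ee_pos: [608.5, 98.3, 3.4]
ee_rot: [180.0, -0.0, 9.2]
force: [-1.3, 0.9, 5.3]
gripper_width: 49.6
```

Emit:
{"op": "jog_arm", "data": {"steps": [0.6, 0, 0, -1, 0, 0.6, 0, 0, -4, 0, 0.6, 0, 0, -8, 0, 0.6, 0, 0, -11, 0, 0.6, -3, -0.4, -12, 0, 0.6, -6, -0.9, -12, 0, 0.6, -8.2, -1.3, -12, 3, 0.6, -8.9, 2.5, -12, 6, 0.6, -9.6, 6.5, -12, 10.2, 0.6, -10.2, 10.5, -12, 10.2, 0.6, -10.8, 14.5, -12, 10.2, 0.6, -11.4, 18.5, -12, 10.2, 0.6, -12.1, 22.5, -12, 10.2, 0.6, -12.7, 26.5, -12, 10.2, 0.6, -13.3, 30.5, -12, 10.2, 0.6, -14, 34.5, -12, 10.2, 0.6, -14.45, 37.4, -12, 10.2, 0.6, -14.45, 37.4, -12, 10.2, 0.6, -14.45, 37.4, -12, 10.2]}}

```text
time_s: 35.4
ee_pos: [524.6, -294.2, 122.5]
ee_rot: [-179.9, 0.1, -1.1]
force: [-0.2, -0.0, -0.6]
gripper_width: 50.1
```

```bash
python3 - <<'E'
from h import *
go(525.6,-294,26.5,-1.05); print(pose()[2]['gripper_width'])
E
```

```text
TCP [ 524.6 -294.2  122.5] yaw -1.1 -> jog cm [0.10 -0.02 9.60] turn -0.0
50.11378195711407
```

Emit:
{"op": "jog_arm", "data": {"steps": [0.6, 0.1, 0, 3, 0, 0.6, 0.1, 0, 6, 0, 0.6, 0.1, 0, 8, 0, 0.6, 0.1, 0, 9, 0, 0.6, 0.1, 0, 9.5, 0, 0.6, 0.1, 0, 9.65, 0, 0.6, 0.1, 0, 9.65, 0, 0.6, 0.1, 0, 9.65, 0]}}

```text
time_s: 36.2
ee_pos: [526.9, -294.4, 27.4]
ee_rot: [179.9, -0.1, -1.0]
force: [-0.6, -0.0, -0.7]
gripper_width: 50.0
```

Emit:
{"op": "jog_arm", "data": {"steps": [0.38, 0, 0, 0.05, 0, 0.38, 0, 0, 0.05, 0, 0.38, 0, 0, 0.05, 0, 0.38, 0, 0, 0.05, 0, 0.38, 0, 0, 0.05, 0, 0.38, 0, 0, -1, 0, 0.38, 0, 0, -4, 0, 0.38, 0, 0, -8, 0, 0.38, 0, 0, -12, 0, 0.38, 0, 0, -12, 0, 0.38, 0, 0, -12, 0]}}

```text
time_s: 37.3
ee_pos: [526.6, -294.4, 148.0]
ee_rot: [179.9, -0.1, -1.0]
force: [0.2, -0.1, -1.4]
gripper_width: 56.7
```

```bash
python3 - <<'E'
from h import *
go(510,200,214,14)
E
```

```text
TCP [ 526.6 -294.4  148. ] yaw -1.0 -> jog cm [-2.54 -49.40 -6.60] turn -15.0
```

Emit:
{"op": "jog_arm", "data": {"steps": [0.33, 0, -2, -4, 0, 0.33, -0.5, -6, -6.6, 0, 0.33, -1, -11, -6.6, 0, 0.33, -1.5, -16, -6.6, -3, 0.33, -2, -21, -6.6, -6, 0.33, -2.5, -26, -6.6, -9, 0.33, -2.5, -31, -6.6, -12, 0.33, -2.5, -36, -6.6, -15, 0.33, -2.5, -41, -6.6, -15, 0.33, -2.5, -46, -6.6, -15, 0.33, -2.5, -49.4, -6.6, -15, 0.33, -2.5, -49.4, -6.6, -15, 0.33, -2.5, -49.4, -6.6, -15]}}

```text
time_s: 38.6
ee_pos: [508.9, 200.3, 210.7]
ee_rot: [179.9, 0.2, 14.1]
force: [0.4, -1.0, -1.5]
gripper_width: 61.0
```

```bash
python3 - <<'E'
from h import *
im,p=grab('wrist','w11'); r=plates(im,p)
for x,y,t in r: go(x,y,3,t)
E
```

```text
plate c(607.7,213.0) size 79.3 x 50.2 long-axis yaw 14.3
plate c(638.7,362.0) size 80.3 x 51.5 long-axis yaw -6.5
TCP [509.2 199.5 211. ] yaw 14.0 -> jog cm [9.89 1.08 20.80] turn -0.3
TCP [509.2 199.5 211. ] yaw 14.0 -> jog cm [16.50 -12.63 20.80] turn 20.5
```

Emit:
{"op": "jog_arm", "data": {"steps": [0.33, 4.8, 0.5, 0, -0.3, 0.33, 9.9, 1.1, 0, -0.3, 0.33, 9.9, 1.1, 4, -0.3, 0.33, 9.9, 1.1, 8, -0.3, 0.33, 9.9, 1.1, 12, -0.3, 0.33, 9.9, 1.1, 15.5, -0.3, 0.33, 9.9, 1.1, 18, -0.3, 0.33, 9.9, 1.1, 19.5, -0.3, 0.33, 9.9, 1.1, 20.5, -0.3, 0.33, 9.9, 1.1, 20.9, -0.3, 0.33, 9.9, 1.1, 20.9, -0.3, 0.33, 9.9, 1.1, 20.9, -0.3]}}

```text
time_s: 39.85
ee_pos: [609.4, 213.3, 4.3]
ee_rot: [180.0, -0.1, 14.3]
force: [0.3, -0.5, 0.4]
gripper_width: 61.3
```

Emit:
{"op": "jog_arm", "data": {"steps": [0.6, 0, 0, 0, 0, 0.6, 0, 0, 0, 0, 0.6, 0, 0, 0, 0, 0.6, 0, 0, 0, 0, 0.6, 0, 0, 0, 0, 0.6, 0, 0, 0, 0]}}

```text
time_s: 40.45
ee_pos: [609.2, 213.6, 4.2]
ee_rot: [180.0, -0.1, 14.3]
force: [-0.9, 0.6, 5.4]
gripper_width: 49.5
```

```bash
python3 - <<'E'
from h import *
go(527.3,212,123); go(527.3,-199,123,-1.05)
E
```

```text
TCP [609.2 213.6   4.2] yaw 14.3 -> jog cm [-7.98 -1.86 -11.88] turn 0.0
TCP [609.2 213.6   4.2] yaw 14.3 -> jog cm [-18.13 37.96 -11.88] turn 15.3
```

Emit:
{"op": "jog_arm", "data": {"steps": [0.6, 0, 0, -1, 0, 0.6, 0, 0, -4, 0, 0.6, 0, 0, -8, 0, 0.6, 0, 0, -11, 0, 0.6, -3, -0.7, -12, 0, 0.6, -6, -1.4, -12, 0, 0.6, -8, -1.9, -12, 4, 0.6, -9, 2.1, -12, 8, 0.6, -10, 6.1, -12, 12, 0.6, -11, 10.1, -12, 15.3, 0.6, -12, 14.1, -12, 15.3, 0.6, -13, 18.1, -12, 15.3, 0.6, -14, 22.1, -12, 15.3, 0.6, -15, 26.1, -12, 15.3, 0.6, -16, 30.1, -12, 15.3, 0.6, -17, 34.1, -12, 15.3, 0.6, -18, 38, -12, 15.3, 0.6, -18, 38, -12, 15.3, 0.6, -18, 38, -12, 15.3]}}

```text
time_s: 42.35
ee_pos: [527.5, -199.7, 123.1]
ee_rot: [-180.0, 0.0, -1.1]
force: [0.1, 0.1, -1.7]
gripper_width: 49.6
```

```bash
python3 - <<'E'
from h import *
go(528.5,-199,27,-1.05); print(pose()[2]['gripper_width'])
E
```

```text
TCP [ 527.5 -199.7  123.1] yaw -1.1 -> jog cm [0.10 -0.07 9.61] turn -0.1
49.608837062945234
```

Emit:
{"op": "jog_arm", "data": {"steps": [0.6, 0, -0.07, 3, 0, 0.6, 0, -0.07, 6, 0, 0.6, 0, -0.07, 8, 0, 0.6, 0, -0.07, 9, 0, 0.6, 0, -0.07, 9.5, 0, 0.6, 0, -0.07, 9.7, 0, 0.6, 0, -0.07, 9.7, 0, 0.6, 0, -0.07, 9.7, 0]}}

```text
time_s: 43.15
ee_pos: [529.0, -198.7, 27.4]
ee_rot: [179.9, -0.1, -1.0]
force: [0.1, -0.0, -0.8]
gripper_width: 49.7
```

Emit:
{"op": "jog_arm", "data": {"steps": [0.38, 0, 0, 0.05, 0, 0.38, 0, 0, 0.05, 0, 0.38, 0, 0, 0.05, 0, 0.38, 0, 0, 0.05, 0, 0.38, 0, 0, 0.05, 0, 0.38, 0, 0, -1, 0, 0.38, 0, 0, -4, 0, 0.38, 0, 0, -8, 0, 0.38, 0, 0, -12, 0, 0.38, 0, 0, -12, 0, 0.38, 0, 0, -12, 0]}}

```text
time_s: 44.25
ee_pos: [528.5, -198.7, 147.9]
ee_rot: [179.9, -0.2, -1.0]
force: [-0.2, 0.7, -0.6]
gripper_width: 56.6
```

```bash
python3 - <<'E'
from h import *
go(540,350,214,-6.3)
E
```

```text
TCP [ 528.5 -198.7  147.9] yaw -1.0 -> jog cm [0.19 -54.88 -6.61] turn 5.3
```

Emit:
{"op": "jog_arm", "data": {"steps": [0.33, 0, -2, -4, 0, 0.33, 0, -6, -6.6, 0, 0.33, 0, -11, -6.6, 0, 0.33, 0, -16, -6.6, 0, 0.33, 0, -21, -6.6, 3, 0.33, 0, -26, -6.6, 5.3, 0.33, 0, -31, -6.6, 5.3, 0.33, 0, -36, -6.6, 5.3, 0.33, 0, -41, -6.6, 5.3, 0.33, 0.2, -46, -6.6, 5.3, 0.33, 0.2, -51, -6.6, 5.3, 0.33, 0.2, -54.9, -6.6, 5.3, 0.33, 0.2, -54.9, -6.6, 5.3, 0.33, 0.2, -54.9, -6.6, 5.3]}}

```text
time_s: 45.65
ee_pos: [538.7, 350.4, 210.2]
ee_rot: [179.8, 0.2, -6.2]
force: [0.5, -0.2, -0.4]
gripper_width: 61.0
```

```bash
python3 - <<'E'
from h import *
im,p=grab('wrist','w12'); r=plates(im,p)
for x,y,t in r: go(x,y,3,t)
x=cv2.resize(im[:300],None,fx=1.4,fy=1.4,interpolation=2); cv2.imwrite('pics/w12v.png',x[:,:,::-1])
E
```

```text
plate c(638.7,362.8) size 79.1 x 50.4 long-axis yaw -6.6
TCP [539.  349.5 210.7] yaw -6.3 -> jog cm [9.76 -2.42 20.77] turn 0.3
```

View pics/w12v.png

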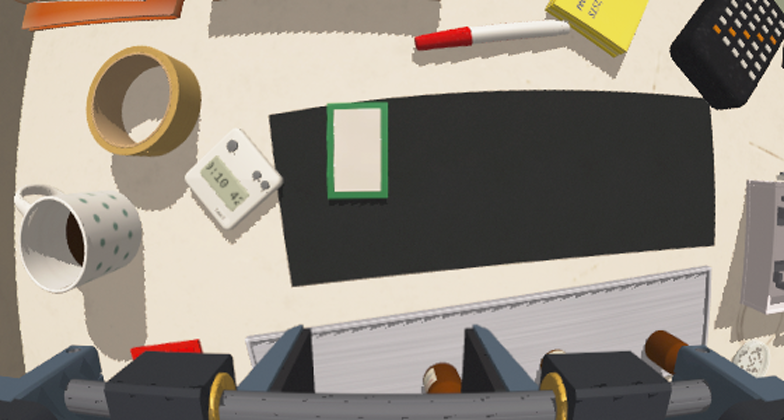

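The plate on the mat is at (357,150), 36 mm from the timer's corner, so there is room for the fingers.

Emit:
{"op": "jog_arm", "data": {"steps": [0.33, 4.8, -1.2, 0, 0.3, 0.33, 9.7, -2.4, 0, 0.3, 0.33, 9.7, -2.4, 4, 0.3, 0.33, 9.7, -2.4, 8, 0.3, 0.33, 9.7, -2.4, 12, 0.3, 0.33, 9.7, -2.4, 15.5, 0.3, 0.33, 9.7, -2.4, 18, 0.3, 0.33, 9.7, -2.4, 19.5, 0.3, 0.33, 9.7, -2.4, 20.5, 0.3, 0.33, 9.7, -2.4, 20.9, 0.3, 0.33, 9.7, -2.4, 20.9, 0.3, 0.33, 9.7, -2.4, 20.9, 0.3]}}

```text
time_s: 46.9
ee_pos: [639.6, 363.9, 4.8]
ee_rot: [-179.9, -0.1, -6.6]
force: [-0.8, -0.7, -0.2]
gripper_width: 61.1
```

Emit:
{"op": "jog_arm", "data": {"steps": [0.6, 0, 0, 0, 0, 0.6, 0, 0, 0, 0, 0.6, 0, 0, 0, 0, 0.6, 0, 0, 0, 0, 0.6, 0, 0, 0, 0, 0.6, 0, 0, 0, 0]}}

```text
time_s: 47.5
ee_pos: [639.3, 363.9, 4.4]
ee_rot: [-179.9, -0.1, -6.6]
force: [-0.4, -0.1, 4.8]
gripper_width: 49.7
```

```bash
python3 - <<'E'
from h import *
go(530,362,123); go(530,-104,123,-1.05)
E
```

```text
TCP [639.3 363.9   4.4] yaw -6.6 -> jog cm [-10.83 1.45 -11.86] turn 0.0
TCP [639.3 363.9   4.4] yaw -6.6 -> jog cm [-5.47 47.74 -11.86] turn -5.6
```

Emit:
{"op": "jog_arm", "data": {"steps": [0.6, 0, 0, -1, 0, 0.6, 0, 0, -4, 0, 0.6, 0, 0, -8, 0, 0.6, 0, 0, -11, 0, 0.6, -4, 0.5, -12, 0, 0.6, -8, 1, -12, 0, 0.6, -10.8, 1.5, -12, -2, 0.6, -10.3, 5.7, -12, -4, 0.6, -9.8, 9.9, -12, -5.6, 0.6, -9.4, 14.1, -12, -5.6, 0.6, -8.9, 18.3, -12, -5.6, 0.6, -8.4, 22.5, -12, -5.6, 0.6, -7.9, 26.7, -12, -5.6, 0.6, -7.4, 30.9, -12, -5.6, 0.6, -6.9, 35.1, -12, -5.6, 0.6, -6.4, 39.3, -12, -5.6, 0.6, -5.9, 43.5, -12, -5.6, 0.6, -5.5, 47.7, -12, -5.6, 0.6, -5.5, 47.7, -12, -5.6, 0.6, -5.5, 47.7, -12, -5.6]}}

```text
time_s: 49.5
ee_pos: [528.8, -104.6, 123.3]
ee_rot: [-180.0, 0.0, -1.1]
force: [-0.8, 0.2, -0.9]
gripper_width: 49.8
```

```bash
python3 - <<'E'
from h import *
go(530,-104,27,-1.05); print(pose()[2]['gripper_width'])
E
```

```text
TCP [ 528.8 -104.6  123.3] yaw -1.1 -> jog cm [0.11 -0.06 9.63] turn -0.1
49.78911885669788
```

Place it, then retreat to the viewing pose in front of the box.

Emit:
{"op": "jog_arm", "data": {"steps": [0.6, 0, -0.06, 3, 0, 0.6, 0, -0.06, 6, 0, 0.6, 0, -0.06, 8, 0, 0.6, 0, -0.06, 9, 0, 0.6, 0, -0.06, 9.5, 0, 0.6, 0, -0.06, 9.7, 0, 0.6, 0, -0.06, 9.7, 0, 0.6, 0, -0.06, 9.7, 0]}}

```text
time_s: 50.3
ee_pos: [530.2, -103.2, 27.4]
ee_rot: [180.0, -0.1, -1.0]
force: [0.1, 1.1, 1.8]
gripper_width: 49.6
```

Emit:
{"op": "jog_arm", "data": {"steps": [0.38, 0, 0, 0.05, 0, 0.38, 0, 0, 0.05, 0, 0.38, 0, 0, 0.05, 0, 0.38, 0, 0, 0.05, 0, 0.38, 0, 0, 0.05, 0, 0.38, 0, 0, -1, 0, 0.38, 0, 0, -4, 0, 0.38, 0, 0, -8, 0, 0.38, 0, 0, -12, 0, 0.38, 0, 0, -16, 0, 0.38, -4, 4, -18, 0, 0.38, -8, 7, -18.5, 0, 0.38, -10, 9.4, -18.5, 0, 0.38, -10, 9.4, -18.5, 0, 0.38, -10, 9.4, -18.5, 0]}}

```text
time_s: 51.8
ee_pos: [427.4, -195.9, 212.2]
ee_rot: [180.0, -0.1, -1.1]
force: [-0.1, -0.5, 0.2]
gripper_width: 56.6
```

```bash
python3 - <<'E'
from h import *
im,p=grab('wrist','w13'); plates(im,p,z=29); print(pose()[:2])
x=cv2.resize(im[:300],None,fx=1.4,fy=1.4,interpolation=2); cv2.imwrite('pics/w13v.png',x[:,:,::-1])
E
```

```text
plate c(526.3,-295.0) size 78.9 x 50.1 long-axis yaw -0.4
plate c(529.9,-104.2) size 79.2 x 50.2 long-axis yaw -1.1
plate c(527.3,-199.3) size 77.4 x 49.5 long-axis yaw -1.0
(array([ 427.9986163 , -195.4636908 ,  211.91081891]), np.float64(-1.0476825346797072))
```

View pics/w13v.png

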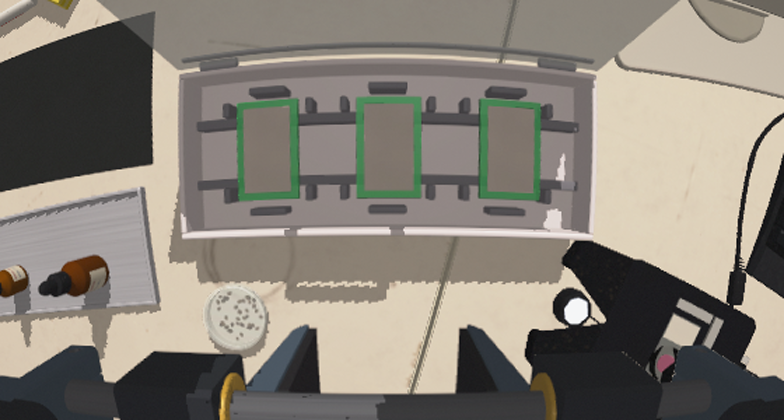

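All three plates lie flat between their lugs, with centres within 1 mm of the bays and yaw −0.4 to −1.1°, matching the box. Now I'll regrip the bar.

Emit:
{"op": "jog_arm", "data": {"steps": [0.45, 0, 0, -3, -8.5, 0.45, 0, 0, -6, -17, 0.45, 0, 0, -7.4, -25.5, 0.45, 0, 0, -7.4, -34, 0.45, 0, 0, -7.4, -42.5, 0.45, 4, 0, -7.4, -51, 0.45, 8, 0, -7.4, -59.5, 0.45, 12, 0.1, -7.4, -68, 0.45, 16, 0.2, -7.4, -76.5, 0.45, 20.2, 0.2, -7.4, -85, 0.45, 20.3, 0.2, -7.4, -89.8, 0.45, 20.3, 0.2, -7.4, -89.8, 0.45, 20.3, 0.2, -7.4, -89.8]}}

```text
time_s: 53.15
ee_pos: [630.9, -200.0, 284.9]
ee_rot: [-180.0, -0.0, 88.8]
force: [-0.0, 0.3, 0.7]
gripper_width: 50.2
```

```bash
python3 - <<'E'
from h import *
go(631,-201.5,205.6,88.8)
E
```

```text
TCP [ 630.9 -200.   284.9] yaw 88.8 -> jog cm [-0.15 0.01 7.93] turn -0.0
```

Emit:
{"op": "jog_arm", "data": {"steps": [0.45, 0, 0, 3, 0, 0.45, 0, 0, 5.5, 0, 0.45, 0, 0, 7, 0, 0.45, 0, 0, 7.9, 0, 0.45, 0, 0, 7.9, 0, 1, 0, 0, 7.9, 0, 1, 0, 0, 7.9, 0, 1, 0, 0, 7.9, 0, 1, 0, 0, 7.9, 0, 1, 0, 0, 7.9, 0, 1, 0, 0, 7.9, 0, 1, 0, 0, 7.9, 0, 1, 0, 0, 7.9, 0, 1, 0, 0, 7.9, 0], "force": 8}}

```text
time_s: 54.55
ee_pos: [630.7, -201.2, 206.6]
ee_rot: [180.0, 0.0, 88.8]
force: [0.7, 0.5, 1.5]
gripper_width: 9.6
```

Emit:
{"op": "jog_arm", "data": {"steps": [1, 0, -0.8, -0.12, 0, 1, 0, -1.85, -0.26, 0, 1, 0, -3.4, -0.33, 0, 1, 0, -4.95, -0.26, 0, 1, 0, -6.49, -0.06, 0, 1, 0, -8.01, 0.28, 0, 1, 0, -9.49, 0.74, 0, 1, 0, -10.92, 1.34, 0, 1, 0, -12.3, 2.05, 0, 1, 0, -13.61, 2.89, 0, 1, 0, -14.84, 3.83, 0, 1, 0, -15.99, 4.88, 0, 1, 0, -17.04, 6.03, 0, 1, 0, -17.98, 7.26, 0, 1, 0, -18.82, 8.57, 0, 1, 0, -19.53, 9.95, 0, 1, 0, -20.13, 11.38, 0, 1, 0, -20.13, 11.38, 0]}}

```text
time_s: 56.35
ee_pos: [428.0, -196.6, 91.3]
ee_rot: [-180.0, -0.0, 88.8]
force: [2.9, -1.3, -3.0]
gripper_width: 9.6
```

Emit:
{"op": "jog_arm", "data": {"steps": [1, 0, -0.25, 0.75, 0, 1, 0, -0.46, 1.48, 0, 1, 0, -0.65, 2.25, 0, 1, 0, -0.8, 3, 0, 1, 0, -0.92, 3.8, 0, 1, 0, -1, 4.54, 0, 1, 0, -1.05, 5.1, 0, 1, 0, -1.07, 5.5, 0, 1, 0, -1.07, 5.7, 0, 1, 0, -1.07, 5.75, 0, 1, 0, -1.07, 5.75, 0]}}

```text
time_s: 57.45
ee_pos: [418.8, -197.0, 35.8]
ee_rot: [180.0, 0.0, 88.8]
force: [-1.5, 2.5, 7.7]
gripper_width: 9.6
```

Emit:
{"op": "jog_arm", "data": {"steps": [0.5, 0, 0, 0, 0, 0.5, 0, 0, 0, 0, 0.5, 0, 0, 0, 0, 0.5, 0, 0, 0, 0, 0.5, 0, 0, -2, 0, 0.5, 0, 0, -5, 0, 1, 0, 0, -5, 0, 1, 0, 0, -5, 0, 1, 0, 0, -5, 0, 1, 0, 0, -5, 0, 1, 0, 0, -5, 0, 1, 0, 0, -5, 0, 1, 0, 0, -3.5, 0, 1, 0, 0, -2.5, 0, 1, 0, 0, -2.1, 0, 1, 0, 0, -1.9, 0, 1, 0, 0, -1.7, 0, 1, 0, 0, -1.6, 0, 1, 0, 0, -1.6, 0]}}

```text
time_s: 59.35
ee_pos: [417.9, -196.4, 54.5]
ee_rot: [-180.0, -0.0, 88.8]
force: [-9.9, 4.8, 33.0]
gripper_width: 0.3
```

Emit:
{"op": "jog_arm", "data": {"steps": [1, 0, 0, -1, 0, 1, 0, 0, -4, 0, 1, 0, 0, -8, 0, 1, 0, -1, -12, 0, 1, 0, -4, -16, 0, 1, 0, -8, -18, 0, 1, 0, -8, -20, 0, 1, 0, -8, -20, 0, 1, 0, -8, -20, 0]}}

```text
time_s: 60.25
ee_pos: [338.8, -195.0, 250.9]
ee_rot: [180.0, 0.0, 88.8]
force: [-0.1, 0.0, -0.7]
gripper_width: 0.6
```

```bash
python3 - <<'E'
from h import *
im,p=grab('scene','s14'); t,_=grab('top','t14')
a=cv2.resize(im[140:340,150:430],(560,400),interpolation=2); b=t[170:290,60:480]; b=cv2.resize(b,(700,200),interpolation=2)
o=np.zeros((600,700,3),'uint8'); o[:400,:560]=a; o[400:]=b
cv2.imwrite('pics/s14v.png',o[:,:,::-1]); print(pose()[:2])
E
```

```text
(array([ 338.50548231, -194.69077856,  249.84258497]), np.float64(88.81012671135979))
```

View pics/s14v.png

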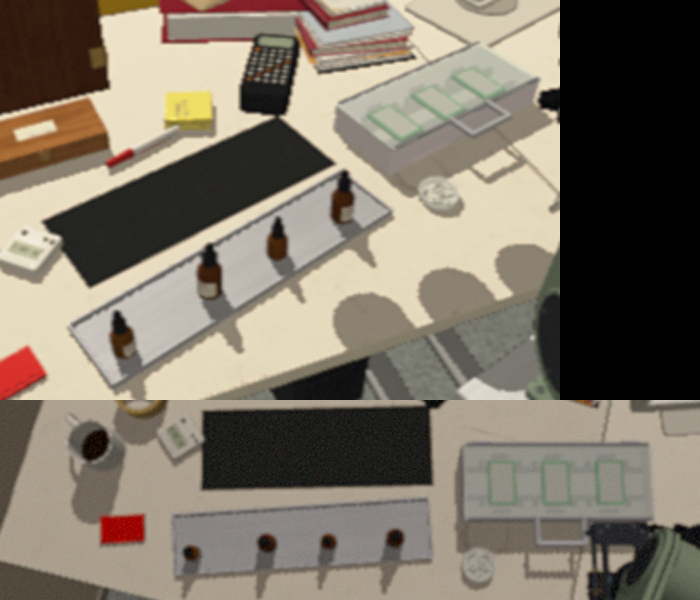

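The final views show four upright bottles in the tray row, three plates under the shut cover, and the bystanders unmoved. I'm handing in the job.

```bash
python3 -c "
from workcell import env
print(env.job_done())"
```

```text
the job is handed in; nothing more can be done
None
```

The job is finished and handed in at about 60 s of the 208 s allowed.

**Bottles:** Both toppled bottles (c and d) stand upright again in the tray row between their neighbours. Bottle d slipped from the gripper and fell back into the tray once, so I gripped it again. After standing, c and d were each lifted a little way into their places in the row. The last scene and top views show all four bottles upright.

**Plates:** I opened the cover by its bar and laid all three plates in bays of their own, gripping them only by their long edges. One plate was knocked aside by about 48 mm during the run; I measured it again before picking it up. Before shutting the cover, the wrist camera put the plate centres within about 1 mm of the bay centres. Their yaws were −0.4 to −1.1°, against about −1° for the box, and all lay flat with the coating up.

**Cover:** I shut it by the bar and then pressed the bar down from above. The press reached 33 N at 54.5 mm, where a fully shut bar's top should be about 55 mm. The last views show the cover shut and the other things on the desk in place.

**Not confirmed:** The hand-in gives no verdict, and I did not read the hinge angle directly. I viewed 14 pictures, one of them after the plates were placed and one after the cover was shut. No final check failed or disagreed.

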